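# Put the kettle on to boil

## Robot

A 6-joint arm with a two-finger parallel gripper is mounted at the origin on a cart in front of the work surface, level with it; the furniture and walls round the work are solid. World frame = base frame: x ahead of the robot, y to its left, z up, the work surface at z = 0. Lengths are in mm, angles in rad, forces in N, time in s.
With the tool pointing down it reaches from about 350 to 725 mm from the base axis. Payload 4.3 kg.
Tool frame: the origin (TCP) lies midway between the tips of the shut fingers; the grasp point (between the pads) lies 19 mm behind it; z points along the fingers, y is the line along which they close (so a half turn about z gives the same grasp; the last joint's range is limited). The gripper opens to 85 mm and grips with 20 to 120 N. Pads are 22 mm wide; open, the fingers measure 114 mm over their backs; the gripper's body (76 mm by 85 mm) begins 54 mm behind the grasp point. The pads swing forward as they close: fully open they stand 13 mm farther back than shut.
Start: joints at [1.223, 0.377, 0.081, 1.274, 0, 1.46], TCP at [135.454, 558.855, 231.329] pointing down, gripper open.
Joint ranges: [-2.72, 2.72], [-0.84, 1.66], [-1.02, 1.22], [-1.77, 2.12], [-1.37, 1.28], [-3.14, 3.14]. Speed limits (rad/s): [2.57, 2.57, 3.14, 3.14, 3.14, 3.14].

## Interface

Orientations are given as a unit quaternion [x, y, z, w].
In Python, from workcell import r gives the robot as it stands.
- The arm moves only by the shell command python3 nudge.py 'ROWS' [FORCE]. ROWS is a JSON list of rows, 1 to 10 of them, each written [opening, [dx, dy, dz], turn]: the opening from 0.0 (shut) to 1.0 (fully open), then dx, dy, dz in shares of the most that a row can go, 1 being 62.5 mm, then a turn about the tool's z in normalised numbers (1 is 2 rad); each row shifts and turns the commanded pose from where the row before left it, along the tool's axes as they then stand; what a row does not reach is not made up. A row lasts 1/8 s, in which the tool goes at most 62.5 mm and 0.188 rad, less where a joint would pass 70% of its speed; a pose out of reach is approached as far as the arm can. The fingers move at their own pace and stop on an object; FORCE is the grip in N (left out, the last holds). Time passes only in rows, so rows that do not move let the fingers close. It prints the time, the measured TCP pose, the force, the opening and the grip force at its end. Input that does not fit is refused with a message, and nothing moves.
- r.sense(): the state, without advancing time (a new reading comes with each control period).
- r.get_image(name): name is "side" or "top" or "wrist"; returns the picture (384x512x3 uint8, red, green, blue); there is no depth.
- r.camera_model(name): a dict with "fovy" (degrees; the focal length in pixels is half the picture's height over the tangent of half this angle, whatever the lens; pixels are square), "cx", "cy" (the principal point, pixels), "origin" and "orientation" of the camera in the world. Camera axes: x right, y down, z forward; pixel columns grow to the right and rows downward; lengths in mm; the calibration is good to about 2 mm. A picture is of the moment at which its call begins: read the wrist's pose just before it. camera_model takes no time and is no camera call; for the wrist camera it gives the pose at the moment of the call.
- r.job_done(): hands the job in; it is judged then, once.
The state is a dict: "time": time; "joints": joint angles; "qvel": joint speeds; "tau": joint torques, N m; "ee_pos": TCP position; "tool_rot": TCP orientation; "force": force on the tool from outside, world axes, zero at the start; "moment": the same for the moment, N m; "width": opening from 0.0 (shut) to 1.0 (fully open); "gripper_force": force on a finger pad.
Only numpy, scipy, OpenCV 4.12 (cv2) and the standard library are available. Lean on these libraries where they do the work, as an engineer would, in place of code of your own. Each camera call takes 0.05 s, during which the arm holds its last target. There are 200 camera calls.

## Task

Put the kettle on to boil: with the fingertips roll the hob's big knurled dial clockwise, click by click, until its white line has clicked in at the long red mark, and only then press the white start key all the way down and let it spring back. Do not grip or lift anything, do not shove the hob about, and leave the kettle, the mug, the jar and the lemon where they stand.

Things in the scene. Friction and masses are not known exactly. Their poses are not given: they have to be found in the camera images.
- hob: Portable induction hob, black glass top, 330 (x) x 260 (y) x 60 mm high, 4 kg, loose on rubber feet. Origin: centre of its underside; x from its front edge (towards the robot) to its back, z up. The flat control strip lies along the front, 60 mm above the worktop; dial axis at (-100, +40) mm, start key at (-100, -80) mm. The dial's rim is 20 mm behind the front edge.
- dial (a joint): Dial angle in rad, clockwise from above positive. Stops at -0.06 and 3.2; seven detents 0.524 (30 degrees) apart from 0 to 3.142. At 0 the white line points along the hob's +y, at 1.571 along its +x; at 2.618, the last detent but one, to the red mark (boil). About 0.1 N m takes it out of a detent; past half way it snaps into the next. Starts in a detent from 0.524 to 2.094.
- dial_top (a point): Centre of the dial's top face, on its vertical axis, 84 mm above the worktop. Metal disc 90 mm in diameter, too wide to pinch, with a knurled upright rim from 2 to 24 mm above the control strip. A fingertip pressed on the rim with 5 to 10 N and moved along with it carries it round by friction.
- dial_pointer (a point): Outer end of the white line on the dial's top face, 43 mm from the axis. Turns with the dial.
- boil_mark (a point): Middle of the long red mark (15 x 6 mm, flat) on the control strip, 60 mm from the dial's axis; the six other detents have short pale grey marks.
- start_key (a joint): Travel of the start key in m: 0 released, 0.004 all the way down. It springs back. About 1.5 N starts it moving, 4.2 N holds it fully down.
- start_key_top (a point): Centre of the top of the start key, a round white key 26 mm in diameter with a green ring on it, standing 6 mm proud of the control strip; it is pressed straight down. The sides of key and dial are 62 mm apart.
- kettle: Steel kettle with a black arched handle, standing loose on the cooking zone behind the controls. Body 152 mm in diameter, 140 mm high to the lid's knob, 207 mm to the top of the handle, spout along its -y reaching 110 mm from the axis; 0.9 kg. Origin: centre of its underside, 60 mm above the worktop.
- mug_pink: Pink mug, 84 x 122 x 106 mm with its handle, loose, right of the hob. Origin: centre of the underside.
- jar_ochre: Small jar with an ochre lid, 55 mm in diameter, 70 mm high, loose, right of the hob. Origin: centre of the underside.
- lemon: Lemon, 83 x 58 x 58 mm, loose, right of the hob. Origin: its underside.

How it is judged:
By the outcome, as a careful person would: the job done as asked, in the order asked, and still so for the second after the job is handed in, with the robot touching nothing.
It also fails if it takes over 58 s, if anything falls off the work surface, if the arm or the gripper's body presses on something with over 40 N, if the wrist force passes 120 N, or if a joint passes its speed limit or range.

## Working session

There is one attempt and no reset: what is moved stays moved. The work goes in short steps, Python scripts to look and compute and a shell command to move; the robot and the scene stay as the last step left them, time stands still between calls to the robot, and variables do not carry over. Pictures are saved under pics/ and viewed, at most 10 in all, crops included, and the job is handed in when it is done.

```bash
ls; mkdir -p pics
python3 - <<'E'
from workcell import r
import cv2
for n in("top","side"):
    m=r.camera_model(n);print(n,m)
    cv2.imwrite(f"pics/{n}0.png",r.get_image(n)[:,:,::-1])
print(r.camera_model("wrist"));print(r.sense())
E
```

```text
nudge.py
pics
workcell.py
top {'fovy': 42.72179407993532, 'cx': 257.32756823848825, 'cy': 182.33391511158092, 'origin': array([ 355.4139233 ,   31.59189285, 1279.80121914]), 'orientation': array([-0.7024874 ,  0.70871781, -0.04620609,  0.0457767 ])}
side {'fovy': 56.61588801282808, 'cx': 254.7457409628063, 'cy': 201.8557164733849, 'origin': array([ 181.1497938 , -697.18324059,  620.86438407]), 'orientation': array([ 0.86173574, -0.17608715,  0.09518491, -0.46620239])}
{'fovy': 63.04156475254312, 'cx': 259.18605908626876, 'cy': 193.14136183250378, 'origin': array([ 58.40854249, 577.13594966, 373.31056536]), 'orientation': array([0.77608589, 0.61107963, 0.09617595, 0.12256653])}
{'time': 0.1, 'joints': array([ 1.22271378e+00,  3.78021533e-01,  7.97702236e-02,  1.27439531e+00,
       -7.61476840e-06,  1.46050735e+00]), 'qvel': array([-0.001496  , -0.00075648,  0.00337067,  0.00052058,  0.00046036,
        0.00131703]), 'tau': array([ 1.05917559e-03, -4.64695537e+01,  2.70581478e+01,  1.19694311e-02,
       -1.65730989e-04, -6.82630699e-07]), 'ee_pos': array([135.23652094, 558.27048482, 230.44045706]), 'tool_rot': array([ 1.18616799e-01,  9.92939675e-01, -9.01818090e-04, -2.06470703e-04]), 'force': array([-0.38967588, -0.06276263,  0.27556884]), 'moment': array([ 0.00204622,  0.01123821, -0.01475557]), 'gripper_force': 0.0, 'width': 1.0011255612658552}
```

View pics/top0.png

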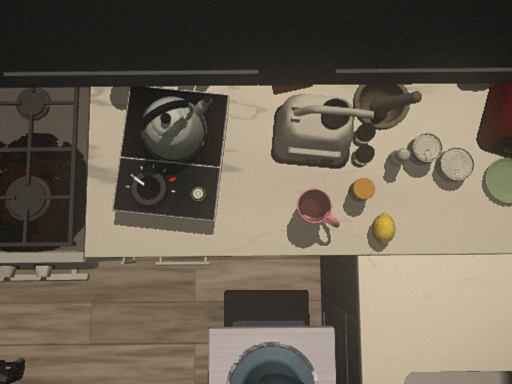

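View pics/side0.png

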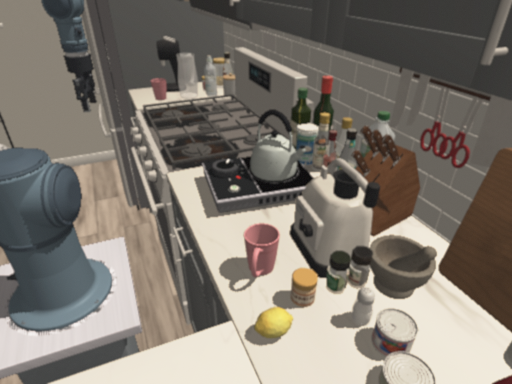

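The top view shows the dial at about (149,188), its white line pointing up-left, the red mark at (172,179) and the key at (198,194). The kettle is at (173,130). The side view confirms the layout, with the dial at about (228,168).

```bash
cat > h.py <<'E'
import numpy as np,cv2
from workcell import r
from scipy.spatial.transform import Rotation as R
def cam(n):
    m=r.camera_model(n);f=192/np.tan(np.radians(m["fovy"]/2));return m,f,R.from_quat(m["orientation"]).as_matrix()
def ray(c,u,v):
    m,f,M=c;d=M@np.array([(u-m["cx"])/f,(v-m["cy"])/f,1]);return np.array(m["origin"]),d/np.linalg.norm(d)
def onz(c,u,v,z):
    o,d=ray(c,u,v);return o+d*(z-o[2])/d[2]
def meet(r1,r2):
    (a,d),(b,e)=r1,r2;s=np.linalg.lstsq(np.c_[d,-e],b-a,rcond=None)[0]
    p,q=a+s[0]*d,b+s[1]*e;return (p+q)/2,np.linalg.norm(p-q)
def proj(c,p):
    m,f,M=c;q=M.T@(np.array(p)-m["origin"]);return m["cx"]+f*q[0]/q[2],m["cy"]+f*q[1]/q[2]
def blobs(mask,mn=4):
    n,l,s,c=cv2.connectedComponentsWithStats(mask.astype(np.uint8));return [(int(s[i,4]),c[i].round(2).tolist(),s[i,:4].tolist()) for i in range(1,n) if s[i,4]>=mn]
E
python3 - <<'E'
from h import *
for n,(x0,y0,x1,y1) in dict(top=(110,80,235,230),side=(195,140,320,215)).items():
    im=cv2.imread(f"pics/{n}0.png");c=cam(n)
    sub=np.zeros_like(im);sub[y0:y1,x0:x1]=im[y0:y1,x0:x1]
    b,g,rr=[sub[:,:,i].astype(int) for i in range(3)]
    print(n,"red",blobs((rr>120)&(g<70)))
    print("white",blobs((np.minimum(np.minimum(b,g),rr)>120)))
    for u in blobs((rr>120)&(g<70))[:2]:print(onz(c,*u[1],60))
    cv2.imwrite(f"pics/{n}c.png",cv2.resize(im[y0:y1,x0:x1],None,fx=4 if n=="top" else 6,fy=4 if n=="top" else 6,interpolation=cv2.INTER_CUBIC))
c=cam("top")
for p,z in(((149,188),84),((198,194),66),((116,210),60),((217,221),60),((228,95),60),((129,87),60)):print(p,onz(c,*p,z).round(1))
E
```

```text
top red [(16, [172.38, 178.69], [170, 177, 6, 4])]
white [(9, [110.22, 89.44], [110, 87, 2, 7]), (6, [155.5, 87.0], [153, 87, 6, 1]), (34, [170.62, 87.65], [162, 87, 16, 3]), (12, [194.58, 89.42], [193, 86, 5, 6]), (2067, [226.26, 165.3], [203, 86, 32, 144]), (5, [185.0, 90.0], [183, 90, 5, 1]), (81, [161.22, 102.58], [150, 98, 24, 12]), (1214, [116.23, 159.14], [110, 101, 45, 129]), (193, [177.42, 114.36], [167, 108, 22, 19]), (80, [158.62, 123.9], [154, 116, 13, 16]), (26, [188.69, 122.73], [186, 118, 6, 11]), (8, [181.38, 131.0], [179, 129, 5, 5]), (5, [131.0, 158.0], [129, 158, 5, 1]), (6, [140.5, 159.0], [138, 159, 6, 1]), (7, [198.0, 165.0], [195, 165, 7, 1]), (7, [209.0, 166.0], [206, 166, 7, 1]), (33, [137.64, 179.79], [131, 175, 13, 10]), (65, [197.52, 193.18], [193, 189, 10, 10])]
[526.19899386 243.13338426  60.        ]
side red [(11, [237.91, 176.82], [236, 176, 5, 3])]
white [(6, [260.0, 140.5], [259, 140, 3, 2]), (519, [279.27, 152.87], [260, 140, 36, 31]), (7, [303.71, 149.57], [302, 149, 4, 2]), (13, [227.38, 160.46], [226, 159, 4, 4]), (47, [293.02, 168.26], [290, 162, 7, 13]), (120, [200.22, 171.88], [195, 165, 15, 17]), (138, [315.75, 179.96], [310, 172, 10, 21]), (205, [198.32, 202.54], [195, 181, 11, 34]), (42, [234.17, 187.6], [230, 185, 9, 6]), (280, [260.5, 194.26], [215, 186, 91, 17]), (4, [213.75, 192.75], [213, 192, 2, 3]), (121, [306.39, 205.31], [298, 196, 19, 19]), (405, [271.94, 210.6], [229, 204, 67, 11])]
[525.51224587 248.89263058  60.        ]
(149, 188) [500.3 296.   84. ]
(198, 194) [486.4 177.9  66. ]
(116, 210) [448.8 382.3  60. ]
(217, 221) [419.3 131.   60. ]
(228, 95) [741.7 103.4  60. ]
(129, 87) [765.2 357.9  60. ]
```

View pics/topc.png

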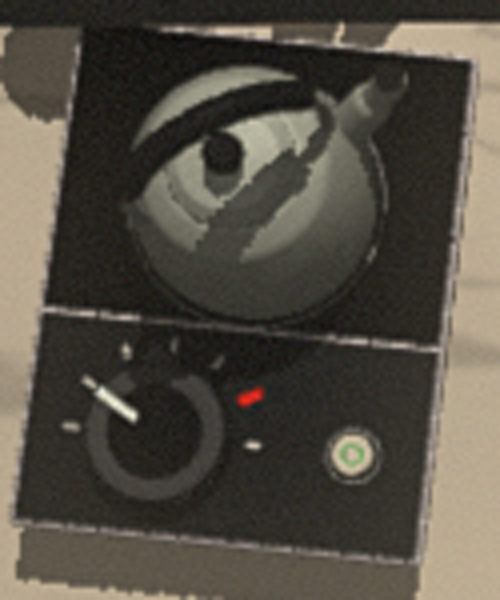

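View pics/sidec.png

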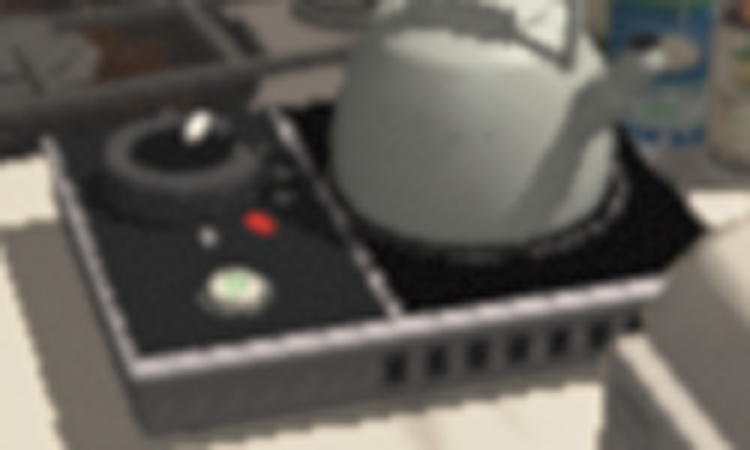

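Crop readings:
- **Dial:** the white line sits beside the second mark (0.524), so it needs 4 clicks to the red mark.
- **End marks:** mark 0 is at crop (70,427) and mark 6 at (252,445). The red mark at (250,397) is one before mark 6.
- **Key:** crop (352,454).
- **Kettle:** it overhangs the back of the strip. The front of the dial is free.

Run:
```python
from h import *
t,s=cam("top"),cam("side")
for n,a,b in(("red",(172.38,178.69),(237.91,176.82)),("key",(197.8,193.4),(234.17,187.6)),("line",(137.64,179.79),(227.38,160.8)),("mark6",(173,191.2),(229.7,179.5))):
    p,e=meet(ray(t,*a),ray(s,*b));print(n,p.round(1),"gap",round(e,1))
m0,m6=onz(t,127.5,186.7,60),onz(t,173,191.2,60);print("dial mid",(m0+m6)/2,np.linalg.norm(m0-m6),np.arctan2(*(m0-m6)[:2]))
d=onz(t,148.7,187.5,84);k=onz(t,197.8,193.4,66);print("dial",d,"key",k,np.linalg.norm((d-k)[:2]),np.arctan2(*(d-k)[:2]))
# pointer angle
p=onz(t,137.64,179.79,84);v=p-d;print("line r",np.linalg.norm(v),"ang from +y cw",np.arctan2(v[0],v[1]))
# dial outline in side picture check
st=r.sense();M=R.from_quat(st["tool_rot"]).as_matrix();print(M.round(3),np.linalg.norm(d[:2]),np.linalg.norm(k[:2]))
```

```text
red [524.6 242.9  63.5] gap 2.4
key [487.3 178.3  67.4] gap 0.9
line [519.2 324.8  83.8] gap 3.4
mark6 [494.6 240.9  61.1] gap 0.2
dial mid [500.77727556 298.1708258   60.        ] 114.70117998866752 0.10779397914489577
dial [501.52918188 296.76455048  84.        ] key [487.87380246 178.39087053  66.        ] 119.15870715761288 0.11485057687119761
line r 33.670872192092524 ang from +y cw 0.6116014537950192
[[-0.972  0.236 -0.001]
 [ 0.236  0.972 -0.002]
 [ 0.    -0.002 -1.   ]] 582.7527080182491 519.4652537112795
```

The rows are not in the units I measure in: shifts go in shares of 62.5 mm and turns go in shares of 2 rad. I convert before sending: -39.6 mm is -0.6336, -24 mm is -0.384.

```bash
python3 nudge.py '[[0, [-0.6336, -0.384, 0], 0], [0, [-0.6336, -0.384, 0], 0], [0, [-0.6336, -0.384, 0], 0], [0, [-0.6336, -0.384, 0], 0], [0, [-0.6336, -0.384, 0], 0], [0, [-0.6336, -0.384, 0], 0], [0, [-0.6336, -0.384, 0], 0], [0, [-0.6336, -0.384, 0], 0], [0, [-0.6336, -0.384, 0], 0], [0, [-0.6336, -0.384, 0], 0]]'
python3 nudge.py '[[0, [0, 0, 0], -0.08], [0, [0, 0, 0], -0.08], [0, [0, 0, 0], -0.08], [0, [0, 0, 0], -0.08], [0, [0, 0, 0], -0.08], [0, [0, 0, 0], -0.08], [0, [0, 0, 0], -0.08], [0, [0, 0, 0], -0.085], [0, [0, 0, 0], 0]]'
cat > w.py <<'E'
from h import *
D=np.array([501,297.3]);st=r.sense();M=R.from_quat(st["tool_rot"]).as_matrix();p=st["ee_pos"]
v=p[:2]-D;print("t",st["time"],"p",p.round(1),"rho",np.linalg.norm(v).round(1),"phi",np.degrees(np.arctan2(v[1],v[0])).round(1)%360,"toolx",np.degrees(np.arctan2(M[1,0],M[0,0])).round(1)%360)
print("center in tool",(M.T@np.array([*(-v),0])).round(1),"F tool",(M.T@st["force"]).round(1),"j",st["joints"].round(2))
E
python3 w.py
```

```text
time: 1.35
ee_pos: [464.4, 231.0, 230.9]
tool_rot: [0.119, 0.993, -0.0, -0.0]
force: [0.7, 0.4, -0.4]
width: -0.002
gripper_force: 0.0
time: 2.48
ee_pos: [463.5, 232.2, 230.9]
tool_rot: [-0.501, 0.865, 0.0, -0.0]
force: [-0.2, -0.5, -0.6]
width: 0.003
gripper_force: 0.0
t 2.475 p [463.5 232.2 230.9] rho 75.1 phi 240.0 toolx 240.2
center in tool [-75.1  -0.2  -0. ] F tool [ 0.5 -0.1  0.6] j [ 0.34  0.26 -0.08  1.23  0.   -0.71]
```

In the tool's units: 40 mm is 0.64, 30 mm is 0.48.

```bash
python3 nudge.py '[[0, [0, 0, 0.64], 0], [0, [0, 0, 0.64], 0], [0, [0, 0, 0.64], 0], [0, [0, 0, 0.48], 0], [0, [0, 0, 0.208], 0], [0, [0, 0, 0], 0]]'
python3 nudge.py '[[0, [-0.128, 0, 0], 0], [0, [-0.096, 0, 0], 0], [0, [0, 0, 0], 0]]';python3 w.py
python3 - <<'E'
from h import *
cv2.imwrite("pics/w1.png",cv2.resize(r.get_image("wrist"),None,fx=1.5,fy=1.5)[:,:,::-1])
E
```

```text
time: 3.22
ee_pos: [463.2, 232.1, 67.8]
tool_rot: [-0.502, 0.865, 0.0, -0.001]
force: [1.6, 0.1, 0.3]
width: 0.002
gripper_force: 0.0
time: 3.6
ee_pos: [471.9, 245.4, 69.2]
tool_rot: [-0.502, 0.865, -0.0, 0.001]
force: [-0.5, 0.8, -0.4]
width: -0.001
gripper_force: 0.0
t 3.6 p [471.9 245.4  69.2] rho 59.5 phi 240.8 toolx 240.3
center in tool [-59.5   0.5   0.1] F tool [-0.4  0.9  0.4] j [ 0.36  0.4  -0.33  0.84  0.   -0.69]
```

View pics/w1.png

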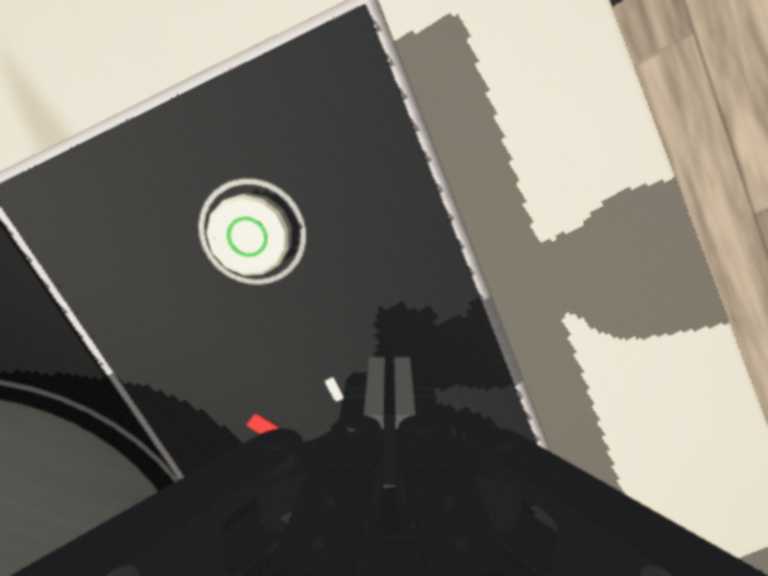

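The wrist view shows the shut fingertips at (390,390) over the strip next to the dial. The key is at (247,236) and the red mark at (262,424). Next I feel for the rim.

```bash
for i in 1; do python3 nudge.py '[[0, [-0.032, 0, 0], 0], [0, [0, 0, 0], 0]]'; python3 w.py; python3 nudge.py '[[0, [-0.016, 0, 0], 0], [0, [0, 0, 0], 0]]'; python3 w.py;  python3 nudge.py '[[0, [-0.016, 0, 0], 0], [0, [0, 0, 0], 0]]'; python3 w.py; done | grep -E "rho|cent"
```

```text
t 3.9 p [471.7 246.3  68.4] rho 58.8 phi 240.2 toolx 240.3
center in tool [-58.8  -0.1   0. ] F tool [ 0.4 -0.2 -1.3] j [ 0.36  0.4  -0.33  0.84  0.   -0.69]
t 4.15 p [472.2 247.1  68.3] rho 57.9 phi 240.2 toolx 240.3
center in tool [-57.9  -0.1   0. ] F tool [-0.2  0.2  0.4] j [ 0.36  0.4  -0.33  0.84  0.   -0.69]
t 4.4 p [472.8 248.   68.3] rho 56.8 phi 240.2 toolx 240.3
center in tool [-56.8  -0.1   0. ] F tool [0.7 0.2 0.9] j [ 0.36  0.4  -0.32  0.84  0.   -0.69]
```

In the tool's units: -1 mm is -0.016.

```bash
(python3 nudge.py '[[0, [-0.016, 0, 0], 0], [0, [0, 0, 0], 0]]'; python3 w.py; python3 nudge.py '[[0, [-0.016, 0, 0], 0], [0, [0, 0, 0], 0]]'; python3 w.py;  python3 nudge.py '[[0, [-0.008, 0, 0], 0], [0, [0, 0, 0], 0]]'; python3 w.py) | grep -E "rho|cent"
```

```text
t 4.65 p [473.3 248.9  68.4] rho 55.8 phi 240.2 toolx 240.3
center in tool [-55.8  -0.1   0. ] F tool [0.5 0.6 0. ] j [ 0.37  0.4  -0.32  0.84  0.   -0.69]
t 4.9 p [473.8 249.8  68.3] rho 54.8 phi 240.2 toolx 240.3
center in tool [-54.8  -0.1   0. ] F tool [ 0.  -0.2 -0.2] j [ 0.37  0.41 -0.32  0.85  0.   -0.69]
t 5.15 p [473.9 250.1  68.3] rho 54.5 phi 240.1 toolx 240.3
center in tool [-54.5  -0.2  -0. ] F tool [-0.2  0.6 -0.5] j [ 0.37  0.41 -0.32  0.85 -0.   -0.68]
```

```bash
(python3 nudge.py '[[0, [-0.016, 0, 0], 0], [0, [0, 0, 0], 0]]'; python3 w.py; python3 nudge.py '[[0, [-0.016, 0, 0], 0], [0, [0, 0, 0], 0]]'; python3 w.py) | grep -E "rho|cent"
```

```text
t 5.4 p [473.8 250.2  68.2] rho 54.4 phi 240.0 toolx 240.3
center in tool [-54.4  -0.2  -0.1] F tool [ 4.6 -0.  -2.6] j [ 0.37  0.41 -0.32  0.85 -0.   -0.68]
t 5.65 p [473.8 250.3  68.2] rho 54.3 phi 240.0 toolx 240.3
center in tool [-54.3  -0.3  -0.2] F tool [ 7.4 -0.7 -5.2] j [ 0.37  0.41 -0.32  0.85 -0.   -0.68]
```

Contact at rho 54.4, about 4 N/mm stiffness, 7.4 N of press. Now I roll one click (30°).

In the tool's units: 2.85 mm is 0.0456, -0.15 mm is -0.0024, 0.0524 rad / 2 = 0.0262.

```bash
python3 nudge.py '[[0, [-0.0024, 0.0456, 0], 0.0262], [0, [-0.0024, 0.0456, 0], 0.0262], [0, [-0.0024, 0.0456, 0], 0.0262], [0, [-0.0024, 0.0456, 0], 0.0262], [0, [0, 0, 0], 0]]'>/dev/null;python3 w.py; python3 nudge.py '[[0, [-0.0024, 0.0456, 0], 0.0262], [0, [-0.0024, 0.0456, 0], 0.0262], [0, [-0.0024, 0.0456, 0], 0.0262], [0, [-0.0024, 0.0456, 0], 0.0262], [0, [0, 0, 0], 0]]'>/dev/null;python3 w.py
```

```text
t 6.275 p [463.6 257.2  68.1] rho 54.9 phi 227.0 toolx 228.2
center in tool [-54.8  -1.2  -0.3] F tool [ 9.2  0.6 -7. ] j [ 0.39  0.4  -0.33  0.85 -0.   -0.45]
t 6.9 p [454.8 266.6  67.9] rho 55.4 phi 213.6 toolx 216.3
center in tool [-55.4  -2.6  -0.3] F tool [ 9.2  1.8 -8.3] j [ 0.41  0.4  -0.34  0.84  0.   -0.22]
```

In the tool's units: -1 mm is -0.016.

```bash
python3 nudge.py '[[0, [0, 0, -0.016], 0], [0, [0, 0, 0], 0]]'|grep force;python3 w.py; python3 nudge.py '[[0, [0, 0, -0.016], 0], [0, [0, 0, 0], 0]]'>/dev/null;python3 w.py
```

```text
force: [-6.6, -2.6, 2.6]
gripper_force: 3.6
t 7.15 p [454.8 266.6  68.2] rho 55.5 phi 213.6 toolx 216.3
center in tool [-55.4  -2.6  -0.3] F tool [ 6.9  1.8 -2.5] j [ 0.41  0.4  -0.34  0.85  0.   -0.22]
t 7.4 p [454.8 266.6  68.6] rho 55.4 phi 213.6 toolx 216.3
center in tool [-55.4  -2.6  -0.4] F tool [5.7 1.7 2.4] j [ 0.41  0.4  -0.33  0.85  0.   -0.22]
```

In the tool's units: 2.85 mm is 0.0456, -0.6 mm is -0.0096, 0.058 rad / 2 = 0.029.

```bash
python3 nudge.py '[[0, [-0.0096, 0.0456, 0.0048], 0.029], [0, [-0.0024, 0.0456, 0], 0.029], [0, [-0.0024, 0.0456, 0], 0.029], [0, [-0.0024, 0.0456, 0], 0.029], [0, [0, 0, 0], 0]]'>/dev/null;python3 w.py; python3 nudge.py '[[0, [-0.0024, 0.0456, 0], 0.029], [0, [-0.0024, 0.0456, 0], 0.029], [0, [-0.0024, 0.0456, 0], 0.029], [0, [-0.0024, 0.0456, 0], 0.029], [0, [0, 0, 0], 0]]'>/dev/null;python3 w.py
```

```text
t 8.025 p [449.  276.3  68.4] rho 56.0 phi 202.0 toolx 203.0
center in tool [-56.   -1.   -0.5] F tool [ 8.3  0.  -2. ] j [ 0.43  0.4  -0.33  0.85  0.    0.03]
t 8.65 p [445.1 288.5  68.4] rho 56.5 phi 188.9 toolx 189.7
center in tool [-56.5  -0.8  -0.5] F tool [10.1  0.8 -2.9] j [ 0.45  0.4  -0.32  0.85  0.    0.28]
```

In the tool's units: 2.9 mm is 0.0464, 0.4 mm is 0.0064, 0.0524 rad / 2 = 0.0262.

```bash
python3 nudge.py '[[0, [0.0064, 0.0464, -0.0048], 0.0262], [0, [-0.0024, 0.0464, 0], 0.0262], [0, [-0.0024, 0.0464, 0], 0.0262], [0, [-0.0024, 0.0464, 0], 0.0262], [0, [0, 0, 0], 0]]'>/dev/null;python3 w.py; python3 nudge.py '[[0, [-0.0016, 0.0464, -0.0032], 0.0262], [0, [-0.0024, 0.0464, 0], 0.0262], [0, [-0.0024, 0.0464, 0], 0.0262], [0, [-0.0024, 0.0464, 0], 0.0262], [0, [0, 0, 0], 0]]'>/dev/null;python3 w.py
```

```text
t 9.275 p [443.9 299.7  68.5] rho 57.1 phi 177.5 toolx 177.7
center in tool [-57.1  -0.2  -0.6] F tool [ 8.6 -1.1 -2.5] j [ 0.47  0.41 -0.31  0.86  0.    0.51]
t 9.9 p [445.5 312.5  68.5] rho 57.5 phi 164.7 toolx 165.8
center in tool [-57.5  -1.1  -0.7] F tool [11.5  0.5  0.9] j [ 0.49  0.43 -0.28  0.87  0.01  0.74]
```

In the tool's units: 2.9 mm is 0.0464, 0.5 mm is 0.008, 0.0524 rad / 2 = 0.0262.

```bash
python3 nudge.py '[[0, [0.008, 0.0464, 0], 0.0262], [0, [-0.0008, 0.0464, 0], 0.0262], [0, [-0.0008, 0.0464, 0], 0.0262], [0, [-0.0008, 0.0464, 0], 0.0262], [0, [0, 0, 0], 0]]'>/dev/null;python3 w.py; python3 nudge.py '[[0, [0.0032, 0.0464, 0], 0.0262], [0, [-0.0008, 0.0464, 0], 0.0262], [0, [-0.0008, 0.0464, 0], 0.0262], [0, [-0.0008, 0.0464, 0], 0.0262], [0, [0, 0, 0], 0]]'>/dev/null;python3 w.py
```

```text
t 10.525 p [449.9 324.6  68.7] rho 57.9 phi 151.9 toolx 153.8
center in tool [-57.9  -1.9  -0.6] F tool [9.4 1.8 2.7] j [ 0.51  0.44 -0.26  0.88  0.01  0.96]
t 11.15 p [456.3 334.6  68.7] rho 58.2 phi 140.1 toolx 141.8
center in tool [-58.2  -1.7  -0.6] F tool [ 9.  -0.6  4. ] j [ 0.52  0.46 -0.23  0.89  0.01  1.18]
```

```bash
cat > look.py <<'E'
from h import *
import sys
out=[]
for n,(x0,y0,x1,y1) in dict(top=(110,150,220,230),side=(200,145,275,205)).items():
    im=r.get_image(n)[:,:,::-1];out.append(cv2.resize(im[y0:y1,x0:x1],(440,340) if n=="top" else (360,340),interpolation=cv2.INTER_CUBIC))
    sub=np.zeros_like(im);sub[y0:y1,x0:x1]=im[y0:y1,x0:x1];mm=sub.min(2)>(110 if n=="top" else 105)
    for a,c,b in blobs(mm):
        p=onz(cam(n),*c,84)[:2];v=p-np.array([499.5,298])
        if a<60 and np.linalg.norm(v)<50:print(n,a,c,p.round(1),np.linalg.norm(v).round(1),"dial",round(np.arctan2(v[0],v[1])-.115,3))
cv2.imwrite(sys.argv[1],np.hstack(out))
E
python3 look.py pics/l1.png
```

```text
top 32 [156.91, 179.5] [521.2 277. ] 30.2 dial 2.226
side 23 [232.96, 165.87] [521.9 283. ] 27.0 dial 2.045
```

View pics/l1.png

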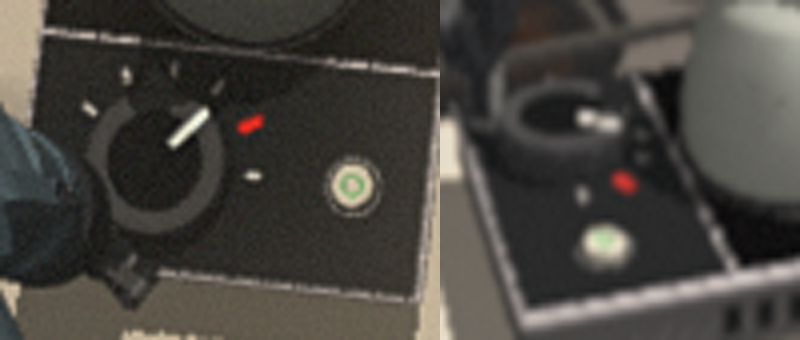

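The dial's line (tip at (208,110) in the left half) is just past the fifth mark, with one click to go to the red mark at (250,125). The hob has not moved. I roll about 24° more.

In the tool's units: 2.9 mm is 0.0464, 0.5 mm is 0.008, 0.0524 rad / 2 = 0.0262.

```bash
python3 nudge.py '[[0, [0.0016, 0.0464, 0.008], 0.0262], [0, [-0.0008, 0.0464, 0], 0.0262], [0, [-0.0008, 0.0464, 0], 0.0262], [0, [-0.0008, 0.0464, 0], 0.0262], [0, [0, 0, 0], 0]]'>/dev/null;python3 w.py; python3 look.py pics/l2.png;python3 nudge.py '[[0, [0.0032, 0.0464, 0], 0.0262], [0, [-0.0008, 0.0464, 0], 0.0262], [0, [-0.0008, 0.0464, 0], 0.0262], [0, [0, 0, 0], 0]]'>/dev/null;python3 w.py;python3 look.py pics/l3.png
```

```text
t 11.875 p [466.2 344.3  68.7] rho 58.5 phi 126.5 toolx 129.8
center in tool [-58.4  -3.3  -0.5] F tool [8.4 2.  5.6] j [ 0.52  0.48 -0.19  0.9   0.01  1.4 ]
top 32 [158.5, 182.0] [514.9 273. ] 29.4 dial 2.474
side 22 [232.05, 167.09] [516.3 276.1] 27.6 dial 2.372
t 12.475 p [472.9 348.6  68.7] rho 58.5 phi 118.8 toolx 120.7
center in tool [-58.5  -2.   -0.4] F tool [ 7.  -1.1  3.8] j [ 0.52  0.5  -0.17  0.91  0.01  1.56]
top 32 [159.09, 183.38] [511.5 271.5] 29.1 dial 2.602
side 21 [230.95, 167.57] [511.9 274.4] 26.6 dial 2.544
```

The dial reads about 2.6. I retract radially and check.

In the tool's units: -40 mm is -0.64, -30 mm is -0.48.

```bash
python3 nudge.py '[[0, [0.08, 0, 0], 0], [0, [0.24, 0, 0], 0], [0, [0.32, 0, 0], 0], [0, [0, 0, -0.64], 0], [0, [0, 0, -0.48], 0], [0, [0, 0, 0], 0]]'>/dev/null;python3 w.py;python3 look.py pics/l4.png
```

```text
t 13.325 p [456.5 383.3 143.2] rho 96.8 phi 117.4 toolx 120.7
center in tool [-96.7  -5.6  -0.1] F tool [-0.3 -0.2  0.1] j [ 0.59  0.45 -0.04  1.08  0.    1.63]
top 32 [159.06, 182.38] [514.  271.6] 30.1 dial 2.526
side 21 [231.33, 167.29] [513.7 275.7] 26.4 dial 2.46
```

View pics/l4.png

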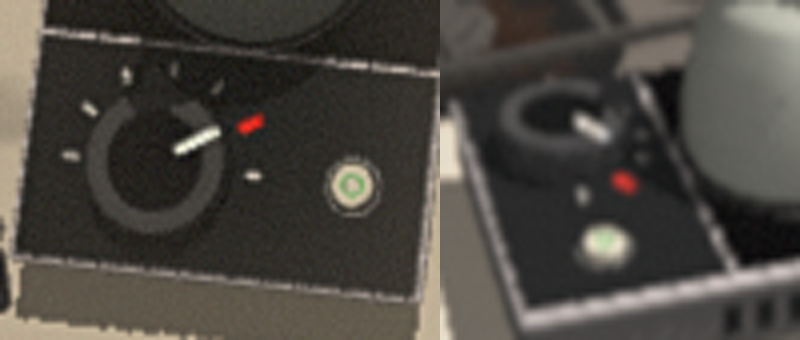

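The line points straight at the red mark, at (197,140) to (250,125), so it has clicked in, and the hob has not moved. Next is the start key.

In the tool's units: -38.5 mm is -0.616, -38.4 mm is -0.6144.

```bash
python3 nudge.py '[[0, [-0.6144, -0.2496, 0], 0], [0, [-0.6144, -0.2496, 0], 0], [0, [-0.6144, -0.2496, 0], 0], [0, [-0.6144, -0.2496, 0], 0], [0, [-0.616, -0.2496, 0], 0], [0, [0, 0, 0], 0]]'>/dev/null; python3 nudge.py '[[0, [0, 0, 0.48], 0], [0, [0, 0, 0.48], 0], [0, [0, 0, 0.16], 0], [0, [0, 0, 0], 0], [0, [0, 0, 0], 0]]'
python3 - <<'E'
from h import *
im=r.get_image("side")[140:220,190:290];cv2.imwrite("pics/k1.png",cv2.resize(im,(700,560),interpolation=cv2.INTER_CUBIC)[:,:,::-1])
E
```

```text
time: 14.8
ee_pos: [486.6, 176.2, 70.9]
tool_rot: [0.495, 0.869, 0.001, 0.001]
force: [-0.4, -0.1, 0.5]
width: -0.0
gripper_force: 0.0
```

View pics/k1.png

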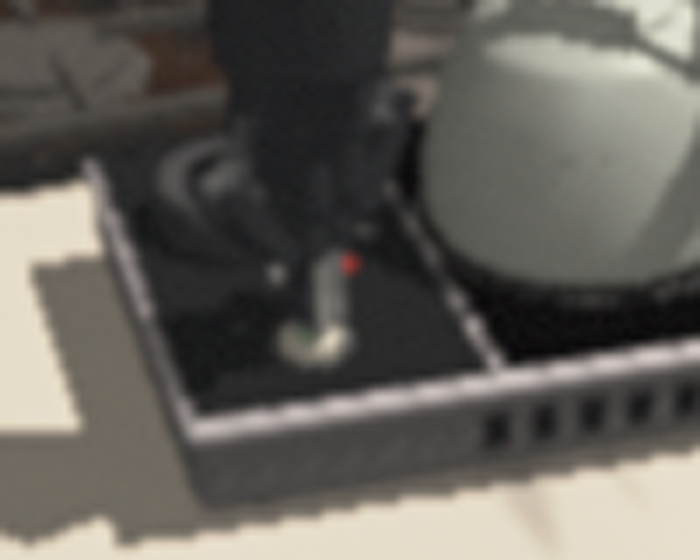

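The fingertips stand right over the key, at (318,340). I correct by 2 mm and press.

In the tool's units: 3 mm is 0.048, 1.4 mm is 0.0224.

```bash
python3 nudge.py '[[0, [0.0224, 0.032, 0], 0], [0, [0, 0, 0.048], 0], [0, [0, 0, 0.048], 0], [0, [0, 0, 0], 0]]'|grep -E "pos|^force"; python3 nudge.py '[[0, [0, 0, 0.024], 0], [0, [0, 0, 0.024], 0], [0, [0, 0, 0], 0]]'|grep -E "pos|^force";python3 nudge.py '[[0, [0, 0, 0.016], 0], [0, [0, 0, 0], 0]]'|grep -E "pos|^force"
```

```text
ee_pos: [487.4, 178.1, 64.2]
force: [0.5, 0.3, 2.7]
ee_pos: [487.4, 178.1, 62.2]
force: [-2.1, -0.3, 10.3]
ee_pos: [487.4, 178.1, 62.0]
force: [-4.1, 0.0, 17.7]
```

The key bottomed at z = 62.0 with 17.7 N, so it is fully down. I release it, back away and check.

In the tool's units: -50 mm is -0.8, -40 mm is -0.64.

```bash
python3 nudge.py '[[0, [0, 0, -0.08], 0], [0, [0, 0, -0.32], 0], [0, [0, 0, -0.64], 0], [0, [0, 0, -0.8], 0], [0, [0.48, -0.8, -0.32], 0], [0, [0.48, -0.8, 0], 0], [0, [0.48, -0.8, 0], 0], [0, [0, 0, 0], 0]]';python3 look.py pics/l5.png
```

```text
time: 16.98
ee_pos: [306.2, 177.7, 193.5]
tool_rot: [0.494, 0.869, -0.002, -0.002]
force: [1.1, 0.2, -1.3]
width: -0.004
gripper_force: 0.0
top 31 [159.13, 182.39] [513.9 271.4] 30.3 dial 2.529
side 21 [231.33, 167.29] [513.7 275.7] 26.4 dial 2.46
```

View pics/l5.png

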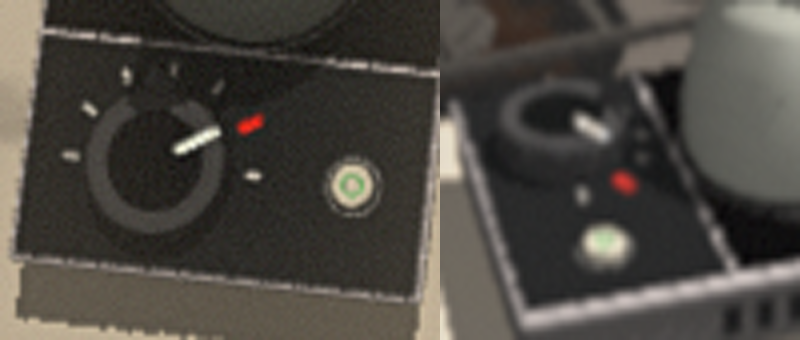

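The line is still on the red mark at (250,125), the key at (352,186) has sprung back, and the hob and kettle are where they were. I hand the job in.

```bash
python3 -c "
from workcell import r
print(r.job_done())"
```

```text
the job is handed in; nothing more can be done
None
```

The dial was rolled clockwise four clicks to the red boil mark, then the start key was pressed fully down and sprang back; the job was handed in at about 17 s with the hob and kettle unmoved and the mug, jar and lemon never approached.

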